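Latch the toy case shut for the night

ROBOT

A 6-joint arm with a two-finger parallel gripper is mounted at the origin on the work surface. World frame = base frame: x ahead of the robot, y to its left, z up, the work surface at z = 0. Lengths are in m, angles in rad, forces in N, time in s.
With the tool pointing down it reaches from about 0.4 to 0.825 m from the base axis. Payload 7 kg.
Tool frame: the origin (TCP) lies between the finger pads; the fingertips stand 25 mm ahead of it and the grasp point (between the pads) lies 6 mm ahead of it; z points along the fingers, y is the line along which they close (so a half turn about z gives the same grasp; the last joint's range is limited). The gripper opens to 85 mm and grips with 20 to 120 N. Pads are 22 mm wide; open, the fingers measure 114 mm over their backs; the gripper's body (76 mm by 85 mm) begins 54 mm behind the grasp point. The pads swing forward as they close: fully open they stand 13 mm farther back than shut.
Start: joints at [-0.854, 0.359, 0.012, 0, -1.224, -0.288], TCP at [0.281, -0.614, 0.256] pointing down, gripper open.
Joint ranges: [-3.07, 3.07], [-1.43, 2.12], [-1.02, 1.25], [-3.03, 1.67], [-3.05, -0], [-3.03, 3.03]. Speed limits (rad/s): [2.39, 2.39, 3.01, 3.14, 3.14, 3.14].

INTERFACE

Orientations are given as a unit quaternion [w, x, y, z].
In Python, from station import * gives the robot as it stands.
- The arm moves only by the tool carry_out, never from a script. Its argument "motion" is a list that holds one entry, the list of rows, each a list of 5 numbers: the finger opening in cm, from 0 to 8.54, then the shift along the tool's x, y, z in cm, then the turn about the tool's z in degrees. In form: [[[claw, dx, dy, dz, turn], ...]]. A call has exactly 5 rows; each row is the pose to reach, as a shift and turn from the pose commanded when the call began, along the tool's axes at that moment; what a row does not reach only later rows make up. A row lasts 1/10 s, in which the tool goes at most 50 mm and 8.59 degrees, less where a joint would pass 70% of its speed; a pose out of reach is approached as far as the arm can. A call with a gripper value outside its range is refused whole. The fingers move at their own pace and stop on an object; "force" is the grip in N (left out, the last holds). Time passes only in rows, so rows that repeat a pose let the fingers close, or fill a call up. It gives the time, the measured TCP pose, the force, the opening and the grip force at its end, in the units of the state.
- state(): the state, without advancing time (a new reading comes with each control period).
- camera(name): name is "scene" or "top" or "wrist"; returns the picture (384x512x3 uint8, red, green, blue); there is no depth.
- camera_info(name): a dict with "mtx" (3x3 intrinsics, pixels), "extrinsics" (4x4, takes a point from world to camera coordinates); the wrist camera has in their place "tool_from_camera" (4x4, takes a point from camera to tool coordinates, whose origin is the TCP and whose axes are the flange's). Camera axes: x right, y down, z forward; pixel columns grow to the right and rows downward; lengths in m; the calibration is good to about 2 mm. A picture is of the moment at which its call begins: read the wrist's pose just before it. camera_info takes no time and is no camera call.
- finish_job(): hands the job in; it is judged then, once.
The state is a dict: "time": time; "joint_positions": joint angles; "dq": joint speeds; "tau": joint torques, N m; "ee_pos": TCP position; "eef_rot": TCP orientation; "ft_force": force on the tool from outside, world axes, zero at the start; "ft_torque": the same for the moment, N m; "width": opening from 0.0 (shut) to 1.0 (fully open); "grip_force": force on a finger pad.
Only numpy, scipy, OpenCV 4.12 (cv2) and the standard library are available. Lean on these libraries where they do the work, as an engineer would, in place of code of your own. Each camera call takes 0.05 s, during which the arm holds its last target. There are 200 camera calls.

TASK

Shut the black toy case for the night: bring the draw latch's wire loop over and hook it behind the keeper on the lid, then swing the lever back, press it down over centre and seat it fully home with a steady push of 10 to 20 N, so that the lid is drawn tight. Hold the loop lightly, work by feel, never bear on the lever with more than 25 N, and leave the toys where they are.

Things in the scene. Friction and masses are not known exactly. Their poses are not given: they have to be found in the camera images.
- case: black aluminium-edged toy case, 240 mm wide (its y), standing on its hinged edge; flat top 170 mm up. Origin on the worktop under the seam; x, y level, z up. Body shell x -112 to 0, lid shell x 0 to 70; the draw latch spans the seam at y=0. A rubber buffer (x -95 to -81, 10 mm high, 32 wide) stands on top. The case does not shift.
- lever_pivot (a point): the lever's fixed hinge pin, parallel to the case's y; 25 mm on the body side of the seam, 18 mm above the case's top; axes as the case's
- lever (a joint): lever angle, rad: 0 = lying home, flat, pointing to the case's -x; pi/2 = straight up; stop at 2.1, leaning over the lid. Stays where left (light friction). Starts 1.4 to 1.85. With the loop hooked it works against the lid below about 1.2 rad, up to some 12 N at the tip, fading to nothing at dead centre (about 0.04 rad), then falls home on a hard stop; let go before that it springs back.
- lever_tip (a point): middle of the curled tip of the steel lever (24 mm wide, 4 mm thick, tip curl 7 mm), 52 mm from lever_pivot. Seen from the pivot the tip lies at (-cos a, +sin a) in the case's x, z, with a the lever angle
- loop_bar (a point): middle of the wire loop's cross-bar (6 mm thick, along the case's y). The loop's arms, 39 mm apart inside, swing freely on the lever's sides 14 mm from lever_pivot towards the tip; from there to the bar 65 mm. At the start it lies back on the buffer. Hold it lightly by the 9 mm bosses on the bar's ends, 52 mm over their outer faces; it turns between the pads.
- keeper_seat (a point): where the bar's middle sits when drawn home: against the keeper post's +x face, 14 mm above the lid's top, just under the lip. Keeper 26 mm wide, top 21 mm above the lid; its lip, 4 mm thick, reaches 3 mm beyond this point, so the bar's middle must pass over 6 mm beyond it to go down. A ledge 9 mm above the lid, 13 mm long, stops the bar 2 mm below the seat.
- case_lid (a joint): lid shell's hinge at its lower edge, rad: 0 = shut; starts at 0.038, the top 6 mm ajar on its foam lining, which pushes back about 20 N per mm at the top
- sorter_cube: wooden shape-sorter cube, 110 mm, origin under its centre
- binoculars: orange plastic toy binoculars lying flat, 105 x 108 x 52 mm high, origin under their centre
- lighthouse: cast zinc toy lighthouse, 72 mm across the foot, 146 mm tall, origin under its centre
- saucepan: blue enamel toy saucepan, 108 mm across, 60 mm tall, origin under the pan's centre; handle to its own -x, 145 mm from the origin
- ring_stacker: wooden ring stacker, 90 mm across, 107 mm tall, origin under its centre
- toy_car: small wooden car, 62 mm long (its y), 42 wide, 33 high, standing on the case's body shell near its left end; origin under its centre
- lever_plate: the lever's steel plate, which is what one pushes: 24 mm wide, 4 mm thick, from 3 mm behind the pivot to the curled tip 52 mm from it; its origin is the pivot. Lying home, its upper face is 21 mm (the curl's 23.5 mm) above the case's top

How it is judged:
By the outcome, as a careful person would: the job done as asked, in the order asked, and still so for the second after the job is handed in, with the robot touching nothing.
It also fails if it takes over 72 s, if anything falls off the work surface, if the arm or the gripper's body presses on something with over 40 N, if the wrist force passes 120 N, or if a joint passes its speed limit or range.

## Working session

There is one attempt and no reset: what is moved stays moved. The work goes in short steps, Python scripts to look and compute and a tool call to move; the robot and the scene stay as the last step left them, time stands still between calls to the robot, and variables do not carry over. Pictures are saved under pics/ and viewed, at most 10 in all, crops included, and the job is handed in when it is done.

Besides the shell and the picture viewer there is one more tool, called as a command line: name --argument value ..., lists and objects as JSON in quotes. carry_out: Moves the arm, as the interface text tells. Its arguments: {"type":"object","properties":{"motion":{"type":"array","items":{"type":"array","items":{"type":"array","items":{"type":"number"}}}},"force":{"type":"number"}},"required":["motion"]}

```bash
ls; mkdir -p pics
python3 - <<'E'
from station import *
import cv2,numpy as np
print(state())
for n in("scene","top"):
    im=camera(n);cv2.imwrite(f"pics/{n}0.png",im[:,:,::-1]);i=camera_info(n);print(n,np.round(i["mtx"],1).tolist(),np.round(i["extrinsics"],4).tolist())
print(camera_info("wrist"))
a=cv2.imread("pics/scene0.png");b=cv2.imread("pics/top0.png")
E
```

```text
pics
{'time': 0.0, 'joint_positions': array([-8.53893229e-01,  3.59367775e-01,  1.10604671e-02, -3.13461059e-04,
       -1.22411263e+00, -2.88074772e-01]), 'dq': array([ 0.00149972, -0.00135041,  0.00028158,  0.00095198, -0.00033584,
       -0.00075945]), 'tau': array([-2.75736429e-04, -5.83315516e+01,  2.93419737e+01,  6.93678349e+00,
       -6.04211935e-03, -6.43691010e-05]), 'ee_pos': array([ 0.28043784, -0.6135024 ,  0.25538333]), 'eef_rot': array([-2.61826388e-04, -2.12722818e-01,  9.77112236e-01,  7.82427659e-04]), 'ft_force': array([0.75612968, 0.35781093, 0.36034955]), 'ft_torque': array([ 0.04284759,  0.04081682, -0.00151484]), 'grip_force': 0.0, 'width': 0.998704994540538}
scene [[371.2, 0.0, 261.8], [0.0, 371.2, 192.4], [0.0, 0.0, 1.0]] [[0.4114, 0.9112, 0.0195, -0.286], [0.7133, -0.3086, -0.6292, -0.3212], [-0.5673, 0.2728, -0.777, 1.3756], [0.0, 0.0, 0.0, 1.0]]
top [[370.1, 0.0, 258.9], [0.0, 370.1, 191.5], [0.0, 0.0, 1.0]] [[-0.0104, -0.9999, 0.0094, 0.0419], [-0.9952, 0.0095, -0.097, 0.6185], [0.0969, -0.0103, -0.9952, 1.0137], [0.0, 0.0, 0.0, 1.0]]
{'mtx': array([[328.02542882,   0.        , 255.41134864],
       [  0.        , 328.02542882, 189.35891132],
       [  0.        ,   0.        ,   1.        ]]), 'tool_from_camera': array([[-1.08612668e-03, -9.54372751e-01, -2.98615928e-01,
         7.68399274e-02],
       [ 9.99999332e-01, -1.15454997e-03,  5.27268252e-05,
         9.48801240e-05],
       [-3.95088054e-04, -2.98615671e-01,  9.54373368e-01,
        -1.17876169e-01],
       [ 0.00000000e+00,  0.00000000e+00,  0.00000000e+00,
         1.00000000e+00]])}
```

View pics/top0.png

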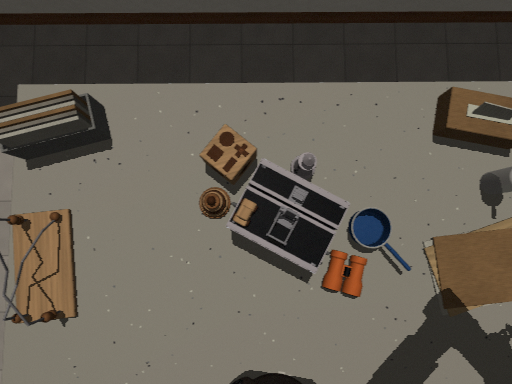

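View pics/scene0.png

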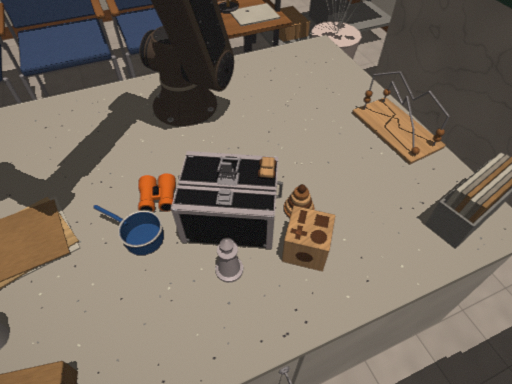

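The top view shows the case centred near (288,215), with its lid side away from the robot. The loop and lever are around (285,222) and the keeper around (299,195).

```bash
cat > h.py <<'E'
import numpy as np, cv2
from station import *
from scipy.spatial.transform import Rotation as R
def Rt(): 
    s=state(); q=s["eef_rot"]; T=np.eye(4); T[:3,:3]=R.from_quat([q[1],q[2],q[3],q[0]]).as_matrix(); T[:3,3]=s["ee_pos"]; return T
def ray(n,u,v,T=None):
    i=camera_info(n)
    C=np.linalg.inv(i["extrinsics"]) if n!="wrist" else T@i["tool_from_camera"]
    d=C[:3,:3]@np.linalg.solve(i["mtx"],[u,v,1.]); return C[:3,3],d
def onz(n,u,v,z,T=None):
    o,d=ray(n,u,v,T); return o+d*(z-o[2])/d[2]
def proj(n,p,T=None):
    i=camera_info(n); E=i["extrinsics"] if n!="wrist" else np.linalg.inv(T@i["tool_from_camera"])
    c=i["mtx"]@(E[:3,:3]@np.asarray(p)+E[:3,3]); return c[:2]/c[2]
def two(r1,r2):
    A=np.stack([r1[1],-r2[1]],1); t=np.linalg.lstsq(A,r2[0]-r1[0],rcond=None)[0]
    a=r1[0]+t[0]*r1[1]; b=r2[0]+t[1]*r2[1]; return (a+b)/2,np.linalg.norm(a-b)
E
python3 - <<'E'
from h import *
for p in[(229,226),(325,270),(262,162),(348,207)]: print(p,onz("top",*p,.17).round(4))
a=cv2.imread("pics/top0.png")[150:280,215:360];b=cv2.imread("pics/scene0.png")[145:255,165:290]
A=cv2.resize(a,None,fx=4.2,fy=4.2,interpolation=cv2.INTER_CUBIC)
cv2.imwrite("pics/c1.png",np.clip(A*1.5,0,255))
E
```

```text
(229, 226) [0.5222 0.1104 0.17  ]
(325, 270) [ 0.4149 -0.119   0.17  ]
(262, 162) [0.678  0.0289 0.17  ]
(348, 207) [ 0.5653 -0.1793  0.17  ][ WARN:0@0.183] global loadsave.cpp:1063 imwrite_ Unsupported depth image for selected encoder is fallbacked to CV_8U.
```

View pics/c1.png

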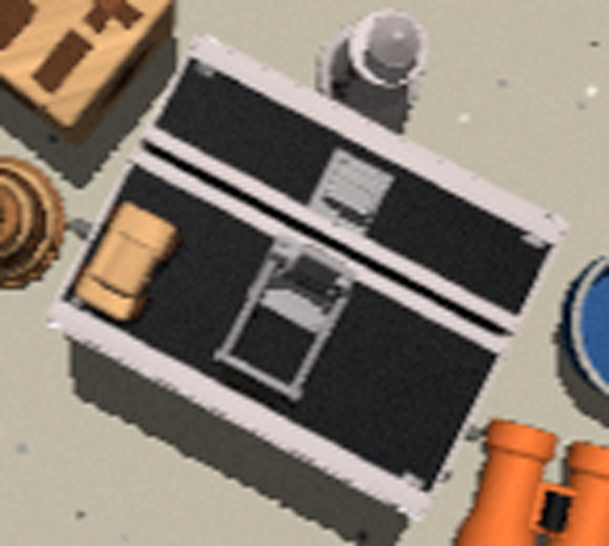

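The crop shows the loop lying back with its bar between about (220,358) and (295,395). The lever stands nearly upright at about (295,305), the keeper is at about (355,190), and the body's seam edge runs from (135,155) to (505,348).

Run:
```python
from h import *
c=lambda u,v:(215+u/4.2-.4,150+v/4.2-.4)
P={k:onz("top",*c(*p),z) for k,p,z in[("bl",(52,322),.17),("br",(418,515),.17),("sr",(507,350),.17),("sl",(135,155),.17),("barL",(220,358),.183),("barR",(295,395),.183),("car",(128,260),.2),("keep",(355,185),.19)]}
for k in P: print(k,P[k].round(4))
print([np.linalg.norm(P[a]-P[b]).round(4) for a,b in[("bl","br"),("sl","sr"),("bl","sl"),("br","sr"),("barL","barR")]])
for a,b in[("br","bl"),("sr","sl"),("barR","barL")]:
    d=P[a]-P[b]; print(np.degrees(np.arctan2(-d[1],-d[0])))
d=(P["sl"]-P["sr"]+P["bl"]-P["br"])[:2]; ey=d/np.linalg.norm(d); ex=np.array([ey[1],-ey[0]])
o=(P["sl"]+P["sr"]+P["bl"]+P["br"])[:2]/4+.056*ex
print("origin",o,"yaw",np.degrees(np.arctan2(ex[1],ex[0])))
for k in P: q=P[k][:2]-o; print(k,(q@ex).round(4),(q@ey).round(4))
```

```text
bl [0.5216 0.1153 0.17  ]
br [ 0.41   -0.0928  0.17  ]
sr [ 0.5028 -0.1464  0.17  ]
sl [0.6178 0.0669 0.17  ]
barL [0.5003 0.0193 0.183 ]
barR [ 0.4791 -0.0228  0.183 ]
car [0.5555 0.0705 0.2   ]
keep [ 0.5972 -0.0584  0.19  ]
[np.float64(0.2361), np.float64(0.2423), np.float64(0.1077), np.float64(0.1072), np.float64(0.0472)]
61.78980407613753
61.677424264224314
63.26834713339904
origin [ 0.56237158 -0.04077501] yaw -28.267110897289207
bl -0.1098 0.1181
br -0.1096 -0.118
sr -0.0024 -0.1212
sl -0.0022 0.121
barL -0.0832 0.0235
barR -0.0819 -0.0236
car -0.0588 0.0948
keep 0.0391 0.001
```

carry_out --motion '[[[7.5,-3.4,3.6,-0.9,0],[7.5,-6.8,7.2,-1.8,0],[7.5,-10.2,10.8,-2.7,0],[7.5,-13.6,14.4,-3.6,0],[7.5,-17,18,-4.5,0]]]' --force 20

```text
time: 0.6
ee_pos: [0.3599, -0.3791, 0.301]
eef_rot: [-0.0, -0.213, 0.977, 0.0]
ft_force: [1.9, 0.3, -0.2]
width: 0.877
grip_force: 0.0
```

carry_out --motion '[[[7.5,-3.4,3.6,0,0],[7.5,-6.8,7.2,0,0],[7.5,-10.2,10.8,0,0],[7.5,-13.6,14.4,0,8],[7.5,-17,18,0,16]]]'

```text
time: 1.1
ee_pos: [0.4358, -0.1575, 0.3011]
eef_rot: [0.0, -0.088, 0.996, 0.0]
ft_force: [0.7, -0.1, -0.3]
width: 0.878
grip_force: 0.0
```

carry_out --motion '[[[7.5,-1.8,3.4,0,8],[7.5,-3.4,6.8,0,16],[7.5,-5.1,10.2,0,24],[7.5,-6.8,13.6,0,32],[7.5,-6.8,13.6,0,36.9]]]'

```text
time: 1.6
ee_pos: [0.4791, -0.0102, 0.3006]
eef_rot: [-0.0, 0.231, 0.973, 0.0]
ft_force: [-0.4, -0.8, -0.5]
width: 0.875
grip_force: 0.0
```

Run:
```python
from h import *
T=Rt(); print(T.round(4), state()["ft_force"])
im=camera("wrist"); np.save("T1.npy",T); cv2.imwrite("pics/w1.png",im[:,:,::-1])
```

```text
[[-8.933e-01  4.495e-01 -4.000e-04  4.791e-01]
 [ 4.495e-01  8.933e-01  2.000e-04 -1.020e-02]
 [ 5.000e-04  0.000e+00 -1.000e+00  3.006e-01]
 [ 0.000e+00  0.000e+00  0.000e+00  1.000e+00]] [-0.3743619  -0.81175443 -0.50727935]
```

View pics/w1.png

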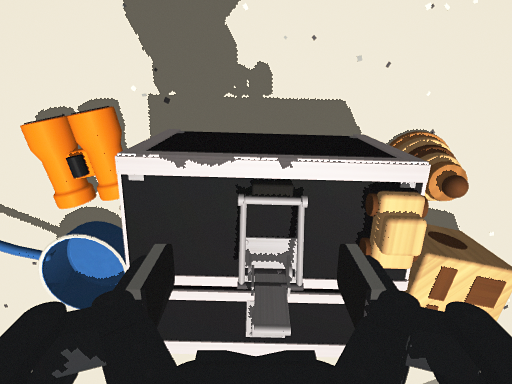

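The wrist view shows the loop bar at row 201, with bosses from column 238 to 308. The lever and its tip are around (270,245-265), and the keeper is around (270,318).

Run:
```python
from h import *
T=np.load("T1.npy")
for n,u,v,z in[("bossR",239,200,.183),("bossL",307,201,.183),("edgeL",117,156,.17),("edgeR",429,164,.17),("seamL",126,289,.17),("seamR",405,284,.17)]:
    print(n,onz("wrist",u,v,z,T).round(4))
im=cv2.imread("pics/w1.png")[180:345,215:330]
a=np.clip(cv2.resize(im,None,fx=3.5,fy=3.5,interpolation=cv2.INTER_CUBIC).astype(float)*1.0,0,255)
t=cv2.imread("pics/scene0.png")[150:215,195:285]
t=cv2.resize(t,(800-a.shape[1]-0,int(65/90*(800-a.shape[1]))),interpolation=cv2.INTER_CUBIC)
c=np.zeros((a.shape[0],800,3));c[:,:a.shape[1]]=a;c[:t.shape[0],a.shape[1]:]=np.clip(t*1.4,0,255)
cv2.imwrite("pics/c2.png",c.astype(np.uint8))
```

```text
bossR [ 0.478  -0.0241  0.183 ]
bossL [0.5021 0.0217 0.183 ]
edgeL [ 0.4078 -0.0938  0.17  ]
edgeR [0.522  0.1185 0.17  ]
seamL [ 0.5103 -0.1534  0.17  ]
seamR [0.6158 0.0666 0.17  ]
```

View pics/c2.png

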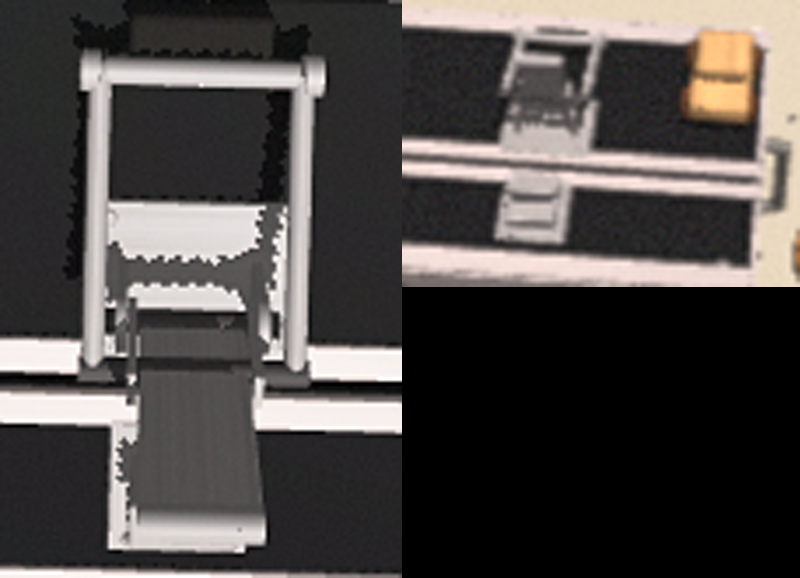

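carry_out --motion '[[[7.5,-0.3,0.1,2,0],[7.5,-0.3,0.1,4,0],[7.5,-0.3,0.1,6,0],[7.5,-0.3,0.1,6,0],[7.5,-0.3,0.1,6,0]]]'

```text
time: 2.15
ee_pos: [0.4814, -0.0144, 0.2413]
eef_rot: [-0.0, 0.23, 0.973, -0.0]
ft_force: [0.5, 0.6, -0.1]
width: 0.877
grip_force: 0.0
```

Run:
```python
from h import *
T=Rt(); print(T.round(4), state()["ft_force"]); im=camera("wrist"); cv2.imwrite("pics/w2.png",im[:,:,::-1])
g=im.min(2)
print("bar",proj("wrist",[.490,-.001,.183],T))
# bar: bright band above; find bright runs around predicted
u,v=proj("wrist",[.490,-.001,.183],T).astype(int)
m=(g>130)
for r in range(v-14,v+15,2): 
    c=np.where(m[r,u-90:u+90])[0]+u-90
    print(r,c.min() if len(c) else 0,c.max() if len(c) else 0,len(c))
o=np.array([.5624,-.0408])
print(np.array([[.8807,-.4736],[.4736,.8807]])@(T[:2,3]-o))
T1=np.load("T1.npy");o1,d1=ray("wrist",272,330,T1)
# intersect with plane case y=0 -> report x,z for tip
for z in(.225,.23,.235,.24): 
    p=onz("wrist",272,332,z,T1)[:2]-o; print(z,p@[.8807,-.4736],p@[.4736,.8807])
```

```text
[[-8.945e-01  4.471e-01 -5.000e-04  4.814e-01]
 [ 4.471e-01  8.945e-01 -6.000e-04 -1.440e-02]
 [ 2.000e-04 -7.000e-04 -1.000e+00  2.413e-01]
 [ 0.000e+00  0.000e+00  0.000e+00  1.000e+00]] [ 0.45060745  0.58662871 -0.13360726]
bar [283.31413202 227.49624433]
213 0 0 0
215 0 0 0
217 0 0 0
219 0 0 0
221 0 0 0
223 238 243 6
225 238 327 62
227 238 328 86
229 237 328 90
231 237 328 91
233 238 327 48
235 241 327 19
237 241 323 14
239 241 323 14
241 241 323 14
[-0.0838586  -0.01509468]
0.225 0.00237349653550023 0.0012945939786776133
0.23 -0.0019357068633218523 0.0008717606240627395
0.235 -0.006244910262143834 0.00044892726944791223
0.24 -0.010554113660965819 2.6093914833090954e-05
```

carry_out --motion '[[[7.2,-0.2,1.6,0.5,1.5],[7.2,-0.2,1.6,2,1.5],[7.2,-0.2,1.6,3.5,1.5],[7.2,-0.2,1.6,4.5,1.5],[7.2,-0.2,1.6,4.5,1.5]]]'

```text
time: 2.7
ee_pos: [0.49, -0.0007, 0.1956]
eef_rot: [-0.0, 0.243, 0.97, -0.0]
ft_force: [-0.5, -0.2, 0.6]
width: 0.845
grip_force: 0.0
```

Run:
```python
from h import *
T=Rt(); print(T.round(4), state()["ft_force"]); im=camera("wrist"); cv2.imwrite("pics/w3.png",im[:,:,::-1])
```

```text
[[-8.822e-01  4.709e-01 -1.100e-03  4.900e-01]
 [ 4.709e-01  8.822e-01 -3.000e-04 -7.000e-04]
 [ 8.000e-04 -8.000e-04 -1.000e+00  1.956e-01]
 [ 0.000e+00  0.000e+00  0.000e+00  1.000e+00]] [-0.46539902 -0.18932574  0.56064958]
```

View pics/w3.png

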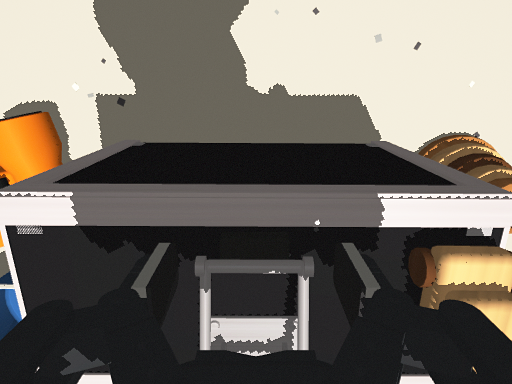

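The picture shows the bar centred at (254,266) between the two pads, whose tips are near columns 155 and 355. I can close.

carry_out --motion '[[[6,0,0,0,0],[5,0,0,0,0],[4.6,0,0,0,0],[4.6,0,0,0,0],[4.6,0,0,0,0]]]' --force 20

```text
time: 3.25
ee_pos: [0.4906, -0.0008, 0.1972]
eef_rot: [0.001, 0.243, 0.97, -0.0]
ft_force: [-1.7, -1.5, 5.5]
width: 0.596
grip_force: 20.1
```

Run:
```python
from h import *
s=state(); T=Rt(); print(T[:3,3].round(4), s["ft_force"],s["width"],s["grip_force"]); im=camera("wrist"); cv2.imwrite("pics/w4.png",im[:,:,::-1])
g=im.min(2)
for r in range(240,300,4):
    c=np.where(g[r,150:360]>100)[0]+150; print(r,c.min() if len(c) else 0,c.max() if len(c) else 0,len(c))
```

```text
[ 0.4906 -0.0008  0.1972] [-1.66904605 -1.54490113  5.54561905] 0.5963178509774839 20.055286288261414
240 0 0 0
244 0 0 0
248 0 0 0
252 0 0 0
256 0 0 0
260 0 0 0
264 198 198 1
268 267 269 3
272 300 301 2
276 298 303 6
280 298 305 8
284 298 307 10
288 200 307 17
292 200 307 22
296 200 307 22
```

The opening is 51 mm, so the bosses are gripped. Now I swing the bar over along its arc.

carry_out --motion '[[[4.6,0.22,0,-1.1,0],[4.6,0.24,0,-2.3,0],[4.6,0.07,0,-3.4,0],[4.6,-0.3,0,-4.5,0],[4.6,-0.85,0,-5.45,0]]]'

```text
time: 3.8
ee_pos: [0.4978, -0.0048, 0.2517]
eef_rot: [-0.0, 0.243, 0.97, 0.0]
ft_force: [-0.7, -2.2, -2.2]
width: 0.597
grip_force: 21.3
```

Run:
```python
from h import *
s=state(); T=Rt(); print(T[:3,3].round(4), s["ft_force"],s["width"],s["grip_force"]); im=camera("wrist"); cv2.imwrite("pics/w5.png",im[:,:,::-1])
```

```text
[ 0.4978 -0.0048  0.2517] [-0.68578522 -2.15370856 -2.17796323] 0.5966843577021979 21.317891478538513
```

View pics/w5.png

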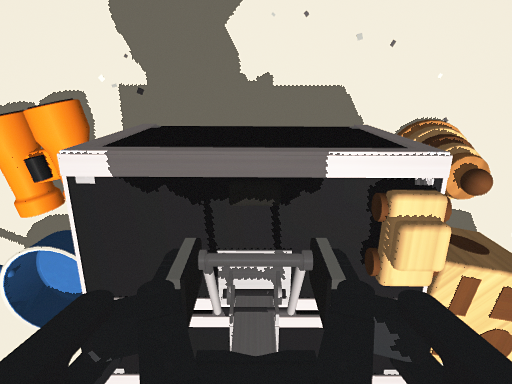

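The bar is held at both bosses at (255,258) and has risen off the buffer. I continue along the arc.

carry_out --motion '[[[4.6,-0.7,0,-0.9,0],[4.6,-1.6,0,-1.6,0],[4.6,-2.5,0,-2.2,0],[4.6,-3.6,0,-2.6,0],[4.6,-4.7,0,-2.8,0]]]'

```text
time: 4.35
ee_pos: [0.5402, -0.0273, 0.2788]
eef_rot: [-0.0, 0.243, 0.97, -0.0]
ft_force: [-3.5, -3.6, -1.5]
width: 0.595
grip_force: 21.6
```

carry_out --motion '[[[4.6,-1.1,0,0,0],[4.6,-2.2,0,0.15,0],[4.6,-3.3,0,0.5,0],[4.6,-4.3,0,1.1,0],[4.6,-5.2,0,1.8,0]]]'

```text
time: 4.85
ee_pos: [0.5885, -0.0528, 0.2628]
eef_rot: [0.003, 0.243, 0.97, -0.0]
ft_force: [0.3, -7.6, 6.3]
width: 0.6
grip_force: 23.5
```

```bash
cat > st.py <<'E'
from h import *
s=state(); T=Rt(); p=T[:3,3]; M=np.array([[.8807,-.4736],[.4736,.8807]])
f=s["ft_force"]
print("t",s["time"],"case xy,z(top) mm",(M@(p[:2]-[.5624,-.0408])*1000).round(1),((p[2]-.17)*1000).round(1),"F case",(M@f[:2]).round(1),f[2].round(1),"tq",s["ft_torque"].round(2),"w",round(s["width"]*85.4,1),s["grip_force"].round(1))
E
python3 st.py
```

```text
Traceback (most recent call last):
  File "st.py", line 4, in <module>
    print("t",s["time"],"case xy,z(top) mm",(M@(p[:2]-[.5624,-.0408])*1000).round(1),((p[2]-.17)*1000).round(1),"F case",(M@f[:2]).round(1),f[2].round(1),"tq",s["ft_torque"].round(2),"w",round(s["width"]*85.4,1),s["grip_force"].round(1))
                                                                                                                                                                                                                    ^^^^^^^^^^^^^^^^^^^^^
AttributeError: 'float' object has no attribute 'round'
```

```bash
sed -i 's/s\["grip_force"\].round(1)/s["grip_force"]/' st.py; python3 st.py
python3 - <<'E'
from h import *
T=Rt(); im=camera("wrist"); b=camera("top")
c=cv2.resize(im[180:384,120:400],None,fx=1.6,fy=1.6); b=cv2.resize(b[160:270,230:350],None,fx=2.9,fy=2.9,interpolation=cv2.INTER_CUBIC)
o=np.zeros((330,800,3),np.uint8); o[:c.shape[0],:448]=c[:330]; o[:319,450:798]=b[:319,:348]; cv2.imwrite("pics/w6.png",o[:,:,::-1])
E
python3 st.py
```

```text
t 4.85 case xy,z(top) mm [28.6  1.8] 92.8 F case [ 3.9 -6.6] 6.3 tq [-2.36  0.15  0.08] w 51.2 23.498173356056213
t 4.95 case xy,z(top) mm [29.2  1.7] 92.0 F case [ 5.  -6.8] 7.3 tq [-2.68 -0.3   0.01] w 50.9 23.667689859867096
```

View pics/w6.png

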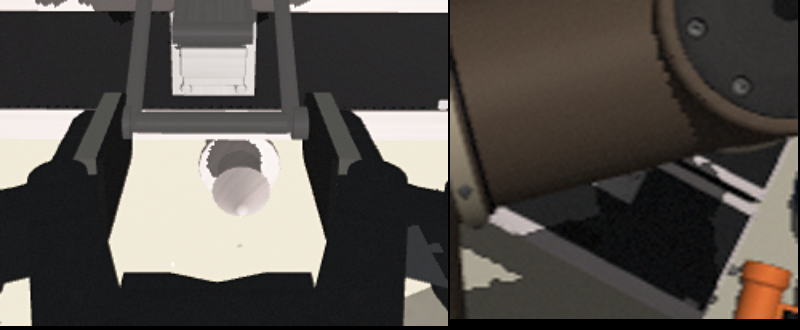

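The left view shows the bar held between the bosses at about (216,123), the lever tip at (213,35) and the keeper at (213,45-95). I'll measure those by rays in the plane y=0.

Run:
```python
from h import *
from scipy.optimize import brentq
T=Rt(); o0=np.array([.5624,-.0408,.17]); M=np.array([[.8807,-.4736,0],[.4736,.8807,0],[0,0,1]])
def cr(u,v):
    o,d=ray("wrist",120+u/1.6-.3,180+v/1.6-.3,T); o=M@(o-o0)*1000;d=M@d; return o,d
def aty(u,v,z): o,d=cr(u,v); return (o+d*(z-o[2])/d[2]).round(1)
for v in(40,46,66,76,84,95,108,134): print("row",v,"z21",aty(213,v,21)[:2],"z9",aty(213,v,9)[:2],"z0",aty(213,v,0)[:2])
for v in(28,44):
    o,d=cr(213,v); f=lambda t:np.hypot(*(o+d*t)[[0,2]]-[-25,18])-52
    for t in np.linspace(50,400,351):
        if f(t)*f(t+1)<0:
            p=o+d*brentq(f,t,t+1); print("tip",v,p.round(1),np.arctan2(p[2]-18,-(p[0]+25)))
o,d=cr(216,123)
for z in(72,75,78,80): print("bar",aty(216,123,z), np.hypot(*(aty(216,123,z)[[0,2]]-[-20.7,31.3])))
im=cv2.imread("pics/w6.png"); g=im.min(2); print([(r,int(g[r,213])) for r in range(0,330,3) if r<150])
```

```text
row 40 z21 [21.8 -0.4] z9 [26.3 -0.5] z0 [29.6 -0.5]
row 46 z21 [24.3 -0.4] z9 [28.9 -0.5] z0 [32.4 -0.5]
row 66 z21 [32.6 -0.4] z9 [37.7 -0.5] z0 [41.6 -0.5]
row 76 z21 [36.8 -0.4] z9 [42.2 -0.5] z0 [46.3 -0.5]
row 84 z21 [40.3 -0.4] z9 [45.9 -0.5] z0 [50.1 -0.5]
row 95 z21 [45.  -0.4] z9 [51.  -0.5] z0 [55.4 -0.5]
row 108 z21 [50.8 -0.4] z9 [57.1 -0.5] z0 [61.8 -0.5]
row 134 z21 [62.5 -0.4] z9 [69.5 -0.5] z0 [74.8 -0.5]
tip 28 [ 2.9 -0.1 61.9] 2.1361210090732583
tip 28 [24.  -0.5  0.6] -2.801033826540162
tip 44 [10.  -0.1 56.4] 2.309410245899209
tip 44 [26.7 -0.4 12.5] -3.0351935858592465
bar [28.9  0.8 72. ] 64.16112530185237
bar [27.2  0.8 75. ] 64.83903145482665
bar [25.6  0.8 78. ] 65.76153891143363
bar [24.4  0.8 80. ] 66.37544726779625
[(0, 81), (3, 83), (6, 82), (9, 82), (12, 82), (15, 83), (18, 84), (21, 80), (24, 80), (27, 82), (30, 89), (33, 95), (36, 86), (39, 82), (42, 80), (45, 76), (48, 163), (51, 222), (54, 217), (57, 213), (60, 219), (63, 218), (66, 215), (69, 216), (72, 212), (75, 210), (78, 212), (81, 217), (84, 215), (87, 219), (90, 219), (93, 219), (96, 53), (99, 36), (102, 36), (105, 36), (108, 57), (111, 156), (114, 77), (117, 82), (120, 84), (123, 92), (126, 88), (129, 83), (132, 104), (135, 245), (138, 234), (141, 206), (144, 248), (147, 95)]
```

carry_out --motion '[[[4.6,-0.9,-0.1,0.95,0],[4.6,-1.6,-0.15,2.1,0],[4.6,-1.95,-0.15,3.3,0],[4.6,-2.05,-0.15,4.2,0],[4.6,-2.05,-0.15,4.7,0]]]'

```text
time: 5.45
ee_pos: [0.605, -0.0628, 0.2134]
eef_rot: [0.002, 0.243, 0.97, 0.0]
ft_force: [1.6, -3.8, 1.3]
width: 0.598
grip_force: 24.2
```

```bash
python3 st.py
python3 - <<'E'
from h import *
T=Rt(); im=camera("wrist"); np.save("T7.npy",T)
c=cv2.resize(im[150:384,130:390],None,fx=2.2,fy=2.2); cv2.imwrite("pics/w7.png",c[:,:,::-1])
E
python3 st.py
```

```text
t 5.45 case xy,z(top) mm [47.9  0.8] 43.4 F case [ 3.2 -2.6] 1.3 tq [-1.1  -0.36 -0.02] w 51.1 24.181435704231262
t 5.5 case xy,z(top) mm [47.1  0.7] 42.7 F case [ 3.7 -1.2] 1.0 tq [-0.71 -0.41 -0.03] w 51.2 24.183060228824615
```

View pics/w7.png

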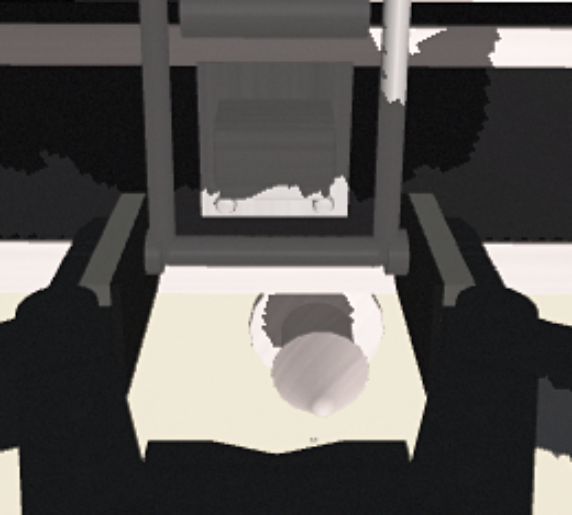

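The view shows the bar at row 250, with bosses from column 145 to 410. It is just beyond the keeper block (rows 98-195), and the keeper's base ends at row 217.

Run:
```python
from h import *
T=np.load("T7.npy"); o0=np.array([.5624,-.0408,.17]); M=np.array([[.8807,-.4736,0],[.4736,.8807,0],[0,0,1]])
def at(u,v,z):
    o,d=ray("wrist",130+u/2.2-.3,150+v/2.2-.3,T); o=M@(o-o0)*1000;d=M@d; return (o+d*(z-o[2])/d[2]).round(1)
for v in(62,98,145,180,195,217): print(v,[ (z,at(276,v,z)[0]) for z in(20,8,0)])
for w in [(214,276),(336,276)]: print(at(w[0],110,20)[1])
for z in(24,27,30,33): print("bar",at(277,250,z),at(146,250,z)[1],at(408,250,z)[1])
im=cv2.imread("pics/w7.png").min(2); print([(r,int(im[r,276])) for r in range(50,270,4)])
```

```text
62 [(20, np.float64(10.1)), (8, np.float64(13.4)), (0, np.float64(15.6))]
98 [(20, np.float64(17.8)), (8, np.float64(21.7)), (0, np.float64(24.4))]
145 [(20, np.float64(28.2)), (8, np.float64(33.0)), (0, np.float64(36.3))]
180 [(20, np.float64(36.2)), (8, np.float64(41.8)), (0, np.float64(45.5))]
195 [(20, np.float64(39.7)), (8, np.float64(45.6)), (0, np.float64(49.5))]
217 [(20, np.float64(45.0)), (8, np.float64(51.3)), (0, np.float64(55.5))]
-12.7
12.6
bar [50.8  0.4 24. ] -27.7 28.5
bar [49.   0.4 27. ] -27.1 27.9
bar [47.3  0.4 30. ] -26.5 27.3
bar [45.5  0.4 33. ] -25.9 26.6
[(50, 100), (54, 98), (58, 99), (62, 85), (66, 82), (70, 83), (74, 82), (78, 82), (82, 83), (86, 83), (90, 82), (94, 82), (98, 80), (102, 76), (106, 75), (110, 75), (114, 75), (118, 77), (122, 77), (126, 78), (130, 80), (134, 82), (138, 84), (142, 81), (146, 79), (150, 82), (154, 82), (158, 82), (162, 82), (166, 81), (170, 82), (174, 83), (178, 80), (182, 80), (186, 147), (190, 218), (194, 215), (198, 207), (202, 218), (206, 217), (210, 217), (214, 216), (218, 45), (222, 35), (226, 34), (230, 35), (234, 39), (238, 76), (242, 80), (246, 83), (250, 89), (254, 93), (258, 83), (262, 78), (266, 150)]
```

carry_out --motion '[[[4.6,0.0,0,0.5,0],[4.6,0.0,0,0.9,0],[4.6,0.05,0,1.3,0],[4.6,0.1,0,1.7,0],[4.6,0.1,0,1.7,0]]]'

```text
time: 6.0
ee_pos: [0.6014, -0.0613, 0.1959]
eef_rot: [-0.0, 0.243, 0.97, 0.0]
ft_force: [-0.2, -1.1, 0.3]
width: 0.599
grip_force: 24.2
```

```bash
cat > meas.py <<'E'
from h import *
import sys
exec(open("st.py").read())
im=camera("wrist"); cv2.imwrite(f"pics/{sys.argv[1]}.png",im[:,:,::-1]); g=im.min(2)
o0=np.array([.5624,-.0408,.17]); M3=np.eye(3); M3[:2,:2]=M
def at(u,v,z):
    o,d=ray("wrist",u,v,T); o=M3@(o-o0)*1000;d=M3@d; return (o+d*(z-o[2])/d[2]).round(1)
print([(r,int(g[r,240])) for r in range(170,310,3)])
E
python3 meas.py w8
```

```text
t 6.0 case xy,z(top) mm [44.1  0.4] 25.9 F case [ 0.3 -1.1] 0.3 tq [-0.33 -0.12 -0.03] w 51.2 24.221828877925873
[(170, 25), (173, 14), (176, 12), (179, 90), (182, 96), (185, 99), (188, 100), (191, 98), (194, 100), (197, 85), (200, 84), (203, 84), (206, 85), (209, 83), (212, 85), (215, 77), (218, 75), (221, 74), (224, 76), (227, 75), (230, 79), (233, 80), (236, 83), (239, 83), (242, 80), (245, 83), (248, 81), (251, 83), (254, 81), (257, 82), (260, 76), (263, 87), (266, 93), (269, 80), (272, 80), (275, 36), (278, 36), (281, 34), (284, 114), (287, 239), (290, 234), (293, 236), (296, 238), (299, 236), (302, 233), (305, 235), (308, 238)]
```

carry_out --motion '[[[4.6,0,0,0.1,0],[4.6,0,0,0.2,0],[4.6,0.2,0,0.2,0],[4.6,0.4,0,0.2,0],[4.6,0.4,0,0.2,0]]]'

```text
time: 6.55
ee_pos: [0.5997, -0.0603, 0.1948]
eef_rot: [0.002, 0.243, 0.97, -0.0]
ft_force: [6.7, -6.0, -4.2]
width: 0.594
grip_force: 23.9
```

```bash
python3 st.py
```

```text
t 6.55 case xy,z(top) mm [42.   0.5] 24.8 F case [ 8.7 -2.1] -4.2 tq [-2.08 -2.46 -0.09] w 50.8 23.909004628658295
```

```bash
python3 meas.py w9
python3 - <<'E'
import cv2
for n in("w8","w9"):
    g=cv2.imread(f"pics/{n}.png").min(2); print(n,[(r,int(g[r,250])) for r in range(120,200,2)]); print([(r,int(g[r,226])) for r in range(255,290,1)])
    print([(c,int(g[268,c])) for c in range(190,206)],[(c,int(g[268,c])) for c in range(305,322)])
E
```

```text
t 6.55 case xy,z(top) mm [42.   0.5] 24.8 F case [ 8.7 -2.1] -4.2 tq [-2.08 -2.46 -0.09] w 50.8 23.909004628658295
[(170, 97), (173, 13), (176, 12), (179, 15), (182, 92), (185, 96), (188, 98), (191, 101), (194, 99), (197, 99), (200, 85), (203, 83), (206, 84), (209, 83), (212, 84), (215, 83), (218, 82), (221, 76), (224, 74), (227, 76), (230, 75), (233, 79), (236, 78), (239, 84), (242, 83), (245, 82), (248, 84), (251, 83), (254, 82), (257, 83), (260, 81), (263, 81), (266, 93), (269, 84), (272, 192), (275, 217), (278, 36), (281, 36), (284, 35), (287, 89), (290, 241), (293, 235), (296, 236), (299, 238), (302, 237), (305, 235), (308, 236)]
w8 [(120, 75), (122, 76), (124, 77), (126, 78), (128, 77), (130, 79), (132, 79), (134, 77), (136, 79), (138, 77), (140, 77), (142, 78), (144, 83), (146, 83), (148, 86), (150, 85), (152, 96), (154, 94), (156, 88), (158, 84), (160, 80), (162, 81), (164, 81), (166, 79), (168, 79), (170, 40), (172, 12), (174, 17), (176, 8), (178, 93), (180, 99), (182, 98), (184, 97), (186, 99), (188, 100), (190, 98), (192, 97), (194, 98), (196, 91), (198, 85)]
[(255, 81), (
[... 1249 characters left out ...]
(260, 80), (261, 81), (262, 82), (263, 81), (264, 86), (265, 94), (266, 94), (267, 86), (268, 82), (269, 82), (270, 77), (271, 79), (272, 133), (273, 223), (274, 218), (275, 166), (276, 25), (277, 35), (278, 34), (279, 36), (280, 37), (281, 34), (282, 35), (283, 35), (284, 36), (285, 27), (286, 30), (287, 95), (288, 158), (289, 248)]
[(190, 18), (191, 20), (192, 18), (193, 17), (194, 21), (195, 44), (196, 89), (197, 86), (198, 86), (199, 86), (200, 86), (201, 88), (202, 86), (203, 78), (204, 77), (205, 85)] [(305, 81), (306, 77), (307, 85), (308, 89), (309, 87), (310, 90), (311, 88), (312, 89), (313, 89), (314, 88), (315, 90), (316, 32), (317, 20), (318, 20), (319, 19), (320, 16), (321, 22)]
```

carry_out --motion '[[[4.6,0,0,0.1,0],[4.6,0.2,0,0.1,0],[4.6,0.4,0,0.1,0],[4.6,0.5,0,0.1,0],[4.6,0.5,0,0.1,0]]]'

```text
time: 7.1
ee_pos: [0.5981, -0.0593, 0.1949]
eef_rot: [0.005, 0.242, 0.97, -0.0]
ft_force: [17.0, -14.7, -6.6]
width: 0.595
grip_force: 23.7
```

```bash
python3 st.py
```

```text
t 7.1 case xy,z(top) mm [40.2  0.6] 24.9 F case [21.9 -4.9] -6.6 tq [-5.18 -5.73  0.07] w 50.8 23.68173658847809
```

carry_out --motion '[[[4.6,-0.3,0,0,0],[4.6,-0.6,0,0,0],[4.6,-0.8,0,0.1,0],[4.6,-0.8,0,0.2,0],[4.6,-0.8,0,0.2,0]]]'

```text
time: 7.6
ee_pos: [0.6006, -0.061, 0.1913]
eef_rot: [-0.0, 0.243, 0.97, -0.0]
ft_force: [-0.9, -0.5, 2.3]
width: 0.597
grip_force: 24.2
```

```bash
python3 meas.py w10
```

```text
t 7.6 case xy,z(top) mm [43.2  0.3] 21.3 F case [-0.5 -0.9] 2.3 tq [-0.09  0.17 -0.04] w 51.0 24.172243773937225
[(170, 81), (173, 84), (176, 89), (179, 94), (182, 90), (185, 84), (188, 80), (191, 80), (194, 77), (197, 97), (200, 96), (203, 86), (206, 87), (209, 84), (212, 84), (215, 83), (218, 85), (221, 78), (224, 78), (227, 76), (230, 75), (233, 75), (236, 83), (239, 78), (242, 83), (245, 83), (248, 80), (251, 85), (254, 83), (257, 82), (260, 82), (263, 82), (266, 81), (269, 84), (272, 105), (275, 217), (278, 215), (281, 36), (284, 35), (287, 36), (290, 73), (293, 243), (296, 237), (299, 234), (302, 238), (305, 237), (308, 236)]
```

carry_out --motion '[[[4.6,0.2,0,0.05,0],[4.6,0.4,0,0.1,0],[4.6,0.6,0,0.1,0],[4.6,0.7,0,0.1,0],[4.6,0.7,0,0.1,0]]]'

```text
time: 8.15
ee_pos: [0.5948, -0.0578, 0.1909]
eef_rot: [0.0, 0.243, 0.97, 0.0]
ft_force: [0.6, -1.2, 5.0]
width: 0.597
grip_force: 25.6
```

```bash
python3 st.py
```

```text
t 8.15 case xy,z(top) mm [36.5  0.4] 20.9 F case [ 1.1 -0.8] 5.0 tq [-0.45 -0.29 -0.02] w 51.0 25.555421230383217
```

The bar is past 39.5 mm with little resistance and resting on the ledge, so it is under the lip. I draw it on to the post.

carry_out --motion '[[[4.6,0.1,0,-0.05,0],[4.6,0.2,0,-0.05,0],[4.6,0.3,0,-0.05,0],[4.6,0.4,0,-0.05,0],[4.6,0.4,0,-0.05,0]]]'

```text
time: 8.65
ee_pos: [0.5935, -0.057, 0.1913]
eef_rot: [0.002, 0.243, 0.97, -0.0]
ft_force: [11.3, -10.1, -4.4]
width: 0.595
grip_force: 23.8
```

```bash
python3 meas.py w11
python3 - <<'E'
import cv2
g=cv2.imread("pics/w11.png")[130:310,160:360]; cv2.imwrite("pics/w11c.png",cv2.resize(g,None,fx=3,fy=3))
E
```

```text
t 8.65 case xy,z(top) mm [35.1  0.5] 21.3 F case [14.8 -3.5] -4.4 tq [-3.48 -4.23  0.07] w 50.8 23.815155029296875
[(170, 82), (173, 86), (176, 86), (179, 100), (182, 99), (185, 98), (188, 77), (191, 12), (194, 9), (197, 58), (200, 99), (203, 97), (206, 100), (209, 99), (212, 98), (215, 99), (218, 85), (221, 82), (224, 84), (227, 84), (230, 83), (233, 84), (236, 75), (239, 77), (242, 77), (245, 75), (248, 77), (251, 78), (254, 77), (257, 82), (260, 84), (263, 81), (266, 84), (269, 84), (272, 84), (275, 84), (278, 82), (281, 76), (284, 213), (287, 217), (290, 216), (293, 31), (296, 34), (299, 36), (302, 57), (305, 245), (308, 236)]
```

View pics/w11c.png

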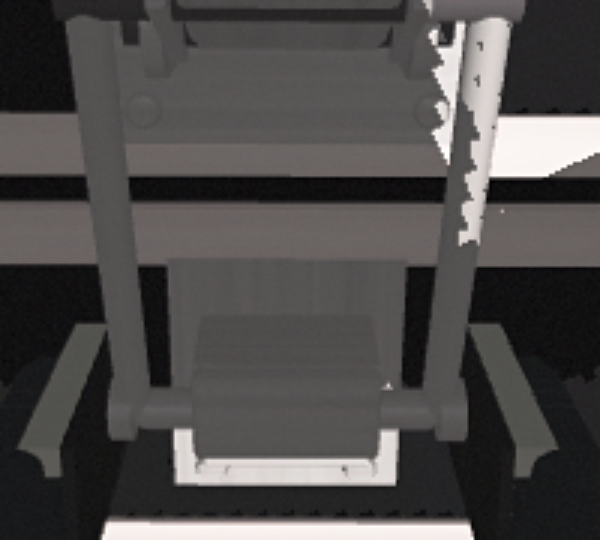

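The last view shows the bar tucked under the keeper's lip: the lip covers it between the two arms at about (288,410). I release it and lift clear.

carry_out --motion '[[[4.6,-0.25,0,0,0],[5.5,-0.25,0,0,0],[6.5,-0.25,0,0,0],[7,-0.25,0,0,0],[7,-0.25,0,0,0]]]'

```text
time: 9.2
ee_pos: [0.5929, -0.057, 0.1908]
eef_rot: [-0.0, 0.243, 0.97, -0.0]
ft_force: [-0.2, 0.1, 0.2]
width: 0.825
grip_force: 0.0
```

carry_out --motion '[[[7,0,0,-1,0],[7,0,0,-3,0],[7,0,0,-6,0],[5,0,0,-9,0],[2,0,0,-12,0]]]'

```text
time: 9.7
ee_pos: [0.5931, -0.0572, 0.3131]
eef_rot: [0.0, 0.243, 0.97, 0.0]
ft_force: [1.2, 0.2, -0.2]
width: 0.489
grip_force: 0.0
```

carry_out --motion '[[[0,1,0,0,0],[0,1,0,0,0],[0,1,0,0,0],[0,1,0,0,0],[0,1,0,0,0]]]'

```text
time: 10.2
ee_pos: [0.5844, -0.0525, 0.3101]
eef_rot: [-0.001, 0.243, 0.97, -0.0]
ft_force: [-0.7, -0.5, -0.4]
width: -0.004
grip_force: 0.0
```

```bash
python3 meas.py w12
python3 - <<'E'
from h import *
from scipy.optimize import brentq
T=Rt(); g=cv2.imread("pics/w12.png").min(2)
o0=np.array([.5624,-.0408,.17]); M=np.array([[.8807,-.4736,0],[.4736,.8807,0],[0,0,1]])
for v in range(0,384,6): 
    o,d=ray("wrist",255,v,T); o=M@(o-o0)*1000; d=M@d
    f=lambda t:np.hypot(*((o+d*t)[[0,2]]-[-25,18]))-52
    ts=np.linspace(30,400,200); r=[brentq(f,a,b) for a,b in zip(ts,ts[1:]) if f(a)*f(b)<0]
    a=[np.arctan2((o+d*t)[2]-18,-((o+d*t)[0]+25)).round(2) for t in r[:1]]
    print(v,[int(x) for x in g[v,200:320:12]],a)
E
```

```text
t 10.2 case xy,z(top) mm [24.9  0.1] 140.1 F case [-0.4 -0.8] -0.4 tq [ 0.04 -0.01  0.04] w -0.3 0.0
[(170, 242), (173, 243), (176, 216), (179, 219), (182, 81), (185, 75), (188, 72), (191, 75), (194, 231), (197, 207), (200, 208), (203, 202), (206, 197), (209, 115), (212, 152), (215, 210), (218, 199), (221, 33), (224, 40), (227, 119), (230, 238), (233, 237), (236, 243), (239, 241), (242, 245), (245, 124), (248, 52), (251, 68), (254, 77), (257, 79), (260, 77), (263, 76), (266, 76), (269, 77), (272, 75), (275, 23), (278, 26), (281, 22), (284, 22), (287, 24), (290, 23), (293, 22), (296, 25), (299, 25), (302, 23), (305, 24), (308, 22)]
0 [109, 108, 109, 109, 111, 110, 108, 103, 239, 240] []
6 [104, 108, 106, 106, 108, 109, 107, 239, 238, 238] []
12 [107, 107, 108, 108, 107, 109, 151, 240, 240, 238] []
18 [105, 107, 107, 108, 107, 107, 242, 241, 240, 240] []
24 [16, 15, 16, 18, 18, 16, 39, 38, 38, 37] []
30 [17, 17, 17, 14, 19, 40, 40, 38, 39, 38] []
36 [18, 15, 17, 17, 20, 41, 42, 39, 37, 39] []
42 [15, 17, 17, 17, 40, 41, 42, 38, 38, 37] []
48 [16, 15, 18, 17, 36, 39, 38, 35, 39, 40] [np
[... 2451 characters left out ...]
 25, 24, 24, 23, 22] []
300 [23, 21, 23, 22, 22, 21, 23, 23, 20, 23] []
306 [24, 20, 22, 22, 21, 20, 20, 26, 19, 22] []
312 [21, 22, 20, 24, 23, 24, 23, 19, 24, 24] []
318 [22, 25, 22, 24, 22, 21, 18, 23, 23, 23] []
324 [22, 24, 24, 25, 22, 43, 21, 25, 21, 24] []
330 [23, 26, 19, 20, 21, 132, 23, 24, 23, 21] []
336 [21, 22, 22, 20, 18, 215, 19, 24, 22, 24] []
342 [24, 22, 24, 20, 17, 212, 26, 20, 25, 24] []
348 [22, 23, 24, 18, 37, 217, 25, 21, 20, 24] []
354 [24, 23, 23, 24, 91, 209, 22, 22, 22, 22] []
360 [24, 24, 24, 22, 23, 21, 22, 24, 22, 21] []
366 [24, 23, 22, 25, 20, 27, 26, 21, 22, 25] []
372 [19, 24, 22, 24, 26, 24, 22, 23, 22, 22] []
378 [24, 24, 20, 22, 21, 24, 21, 24, 19, 22] []
```

Fingers are shut and the lever is standing at roughly 1.4-1.5 rad. I bring the closed tips down on its lid side.

carry_out --motion '[[[0,1.7,0,0,0],[0,3.4,0,0,0],[0,3.4,0,2,0],[0,3.4,0,4,0],[0,3.4,0,5.2,0]]]'

```text
time: 10.75
ee_pos: [0.5539, -0.0365, 0.2573]
eef_rot: [-0.001, 0.243, 0.97, -0.0]
ft_force: [0.5, -0.5, -0.1]
width: -0.001
grip_force: 0.0
```

carry_out --motion '[[[0,0.3,0,0,0],[0,0.6,0,0,0],[0,0.9,0,0,0],[0,1.2,0,0,0],[0,1.2,0,0,0]]]'

```text
time: 11.25
ee_pos: [0.5438, -0.0306, 0.2597]
eef_rot: [0.001, 0.243, 0.97, 0.0]
ft_force: [-1.0, -0.7, -0.1]
width: 0.002
grip_force: 0.0
```

```bash
python3 st.py
```

```text
t 11.25 case xy,z(top) mm [-21.2   0.2] 89.7 F case [-0.5 -1.1] -0.1 tq [ 0.01 -0.03 -0.04] w 0.2 0.0
```

carry_out --motion '[[[0,0.3,0,0.2,0],[0,0.6,0,0.4,0],[0,0.9,0,0.5,0],[0,1.2,0,0.65,0],[0,1.5,0,0.75,0]]]'

```text
time: 11.75
ee_pos: [0.5316, -0.0238, 0.2521]
eef_rot: [0.001, 0.243, 0.97, 0.0]
ft_force: [7.6, -4.7, -1.6]
width: 0.002
grip_force: 4.3
```

```bash
python3 st.py
```

```text
t 11.75 case xy,z(top) mm [-35.1   0.4] 82.1 F case [ 8.9 -0.5] -1.6 tq [-1.67 -2.73  0.05] w 0.2 4.289183410936772
```

carry_out --motion '[[[0,0.2,0,0.12,0],[0,0.4,0,0.25,0],[0,0.6,0,0.4,0],[0,0.8,0,0.6,0],[0,0.8,0,0.6,0]]]'

```text
time: 12.25
ee_pos: [0.5252, -0.0203, 0.2471]
eef_rot: [0.002, 0.242, 0.97, 0.0]
ft_force: [5.7, -4.8, 6.3]
width: 0.0
grip_force: 4.7
```

```bash
python3 st.py
```

```text
t 12.25 case xy,z(top) mm [-42.5   0.5] 77.1 F case [ 7.3 -1.5] 6.3 tq [-1.68 -2.04  0.04] w 0.0 4.675028789788485
```

carry_out --motion '[[[0,0.15,0,0.16,0],[0,0.3,0,0.32,0],[0,0.45,0,0.5,0],[0,0.62,0,0.68,0],[0,0.62,0,0.68,0]]]'

```text
time: 12.75
ee_pos: [0.5196, -0.0173, 0.2406]
eef_rot: [0.002, 0.242, 0.97, 0.0]
ft_force: [3.3, -3.5, 9.3]
width: -0.001
grip_force: 5.2
```

```bash
python3 st.py
```

```text
t 12.75 case xy,z(top) mm [-48.8   0.5] 70.6 F case [ 4.6 -1.6] 9.3 tq [-1.17 -1.17 -0.02] w -0.1 5.156966205686331
```

carry_out --motion '[[[0,0.15,0,0.2,0],[0,0.3,0,0.4,0],[0,0.42,0,0.6,0],[0,0.52,0,0.8,0],[0,0.52,0,0.8,0]]]'

```text
time: 13.25
ee_pos: [0.5146, -0.0146, 0.232]
eef_rot: [0.002, 0.242, 0.97, 0.0]
ft_force: [3.4, -2.5, 5.9]
width: 0.002
grip_force: 3.7
```

```bash
python3 st.py
```

```text
t 13.25 case xy,z(top) mm [-54.5   0.4] 62.0 F case [ 4.2 -0.6] 5.9 tq [-0.9  -1.19  0.05] w 0.1 3.7149986252188683
```

carry_out --motion '[[[0,0.1,0,0.2,0],[0,0.18,0,0.4,0],[0,0.25,0,0.55,0],[0,0.28,0,0.7,0],[0,0.28,0,0.7,0]]]'

```text
time: 13.75
ee_pos: [0.5115, -0.0132, 0.224]
eef_rot: [0.001, 0.243, 0.97, 0.0]
ft_force: [4.1, -1.2, 2.4]
width: 0.003
grip_force: 2.1
```

```bash
python3 st.py
```

```text
t 13.75 case xy,z(top) mm [-57.9   0.2] 54.0 F case [4.2 0.9] 2.4 tq [-0.51 -1.43 -0.01] w 0.2 2.091668928042054
```

carry_out --motion '[[[0,0,0,0.2,0],[0,0,0,0.35,0],[0,0,0,0.5,0],[0,0,0,0.6,0],[0,0,0,0.6,0]]]'

```text
time: 14.25
ee_pos: [0.5102, -0.0134, 0.2168]
eef_rot: [-0.001, 0.243, 0.97, -0.0]
ft_force: [-1.2, 0.2, -0.1]
width: 0.002
grip_force: 0.0
```

```bash
python3 st.py
```

```text
t 14.25 case xy,z(top) mm [-59.   -0.6] 46.8 F case [-1.2 -0.4] -0.1 tq [ 0.    0.   -0.02] w 0.2 0.0
```

carry_out --motion '[[[0,0,0,0.05,0],[0,0,0,0.1,0],[0,0,0,0.15,0],[0,0,0,0.2,0],[0,0,0,0.2,0]]]'

```text
time: 14.75
ee_pos: [0.511, -0.0133, 0.2159]
eef_rot: [-0.0, 0.243, 0.97, -0.0]
ft_force: [-0.3, 0.5, 3.1]
width: 0.002
grip_force: 1.6
```

```bash
python3 st.py
```

```text
t 14.75 case xy,z(top) mm [-58.3  -0.1] 45.9 F case [-0.5  0.3] 3.1 tq [0.08 0.63 0.04] w 0.2 1.6244215400365647
```

carry_out --motion '[[[0,0,0,0.05,0],[0,0,0,0.1,0],[0,0,0,0.15,0],[0,0,0,0.2,0],[0,0,0,0.2,0]]]'

```text
time: 15.25
ee_pos: [0.5111, -0.0133, 0.2154]
eef_rot: [0.0, 0.242, 0.97, 0.0]
ft_force: [-8.6, 2.3, 16.4]
width: -0.002
grip_force: 8.1
```

```bash
python3 st.py
```

```text
t 15.25 case xy,z(top) mm [-58.2  -0.1] 45.4 F case [-8.7 -2. ] 16.4 tq [ 0.75  2.87 -0.  ] w -0.2 8.097315814811736
```

carry_out --motion '[[[0,0.06,0,0,0],[0,0.1,0,0,0],[0,0.1,0,0,0],[0,0.1,0,0,0],[0,0.1,0,0,0]]]'

```text
time: 15.75
ee_pos: [0.511, -0.0131, 0.2155]
eef_rot: [0.001, 0.242, 0.97, -0.0]
ft_force: [-4.3, -0.9, 14.1]
width: -0.005
grip_force: 6.7
```

carry_out --motion '[[[0,0,0,0,0],[0,0,0,0,0],[0,0,0,0,0],[0,0,0,0,0],[0,0,0,0,0]]]'

```text
time: 16.25
ee_pos: [0.511, -0.0132, 0.2155]
eef_rot: [0.001, 0.242, 0.97, -0.0]
ft_force: [-2.5, -0.7, 14.1]
width: -0.002
grip_force: 6.7
```

carry_out --motion '[[[0,0,0,-0.2,0],[0,0,0,-0.5,0],[0,0,0,-2,0],[0,0,0,-5,0],[0,0,0,-9,0]]]'

```text
time: 16.75
ee_pos: [0.5092, -0.0129, 0.3029]
eef_rot: [-0.002, 0.243, 0.97, -0.001]
ft_force: [0.3, 1.1, -0.0]
width: 0.003
grip_force: 0.0
```

carry_out --motion '[[[0,3,0,-2,0],[0,3,0,-2,0],[0,3,0,-2,0],[0,3,0,-2,0],[0,3,0,-2,0]]]'

```text
time: 17.25
ee_pos: [0.4837, 0.0011, 0.3225]
eef_rot: [-0.001, 0.243, 0.97, -0.001]
ft_force: [-0.7, -0.1, 0.0]
width: -0.004
grip_force: 0.0
```

Run:
```python
exec(open("st.py").read())
im=camera("wrist"); cv2.imwrite("pics/end.png",im[:,:,::-1]); g=im.min(2)
o0=np.array([.5624,-.0408,.17]); M3=np.eye(3); M3[:2,:2]=M; E=np.linalg.inv(M3)
for n,x,z in[("lever plate r25",-50,21),("tip",-77,21),("lip front",30,20),("body edge",-2,0),("seam gap",1,0)]:
    print(n,proj("wrist",E@np.array([x,0,z])/1000+o0,T).round(0))
u=int(proj("wrist",E@np.array([-50,60,0])/1000+o0,T)[0])
# seam gap rows beside latch: dark run between the two bright edges
for uu in(180,200,330,350): 
    print(uu,[(r,int(g[r,uu])) for r in range(140,260,3)])
```

```text
t 17.25 case xy,z(top) mm [-89.1  -0.3] 152.5 F case [-0.6 -0.4] 0.0 tq [ 0.   -0.04 -0.03] w -0.3 0.0
lever plate r25 [256. 233.]
tip [257. 203.]
lip front [256. 314.]
body edge [256. 271.]
seam gap [256. 273.]
180 [(140, 11), (143, 7), (146, 11), (149, 20), (152, 90), (155, 244), (158, 242), (161, 239), (164, 242), (167, 241), (170, 243), (173, 25), (176, 41), (179, 41), (182, 41), (185, 40), (188, 38), (191, 38), (194, 39), (197, 41), (200, 42), (203, 40), (206, 40), (209, 40), (212, 40), (215, 40), (218, 39), (221, 41), (224, 41), (227, 42), (230, 40), (233, 36), (236, 37), (239, 39), (242, 39), (245, 38), (248, 39), (251, 42), (254, 39), (257, 39)]
200 [(140, 14), (143, 11), (146, 13), (149, 15), (152, 83), (155, 121), (158, 244), (161, 241), (164, 243), (167, 243), (170, 244), (173, 24), (176, 41), (179, 41), (182, 42), (185, 41), (188, 43), (191, 42), (194, 43), (197, 40), (200, 41), (203, 40), (206, 39), (209, 41), (212, 40), (215, 42), (218, 42), (221, 40), (224, 38), (227, 38), (230, 39), (233, 41), (236, 39), (239, 42), (242, 39), (245, 40), (248, 42), (251, 35), (254, 40)
[... 214 characters left out ...]
91, 49), (194, 48), (197, 44), (200, 46), (203, 46), (206, 44), (209, 45), (212, 44), (215, 46), (218, 45), (221, 42), (224, 44), (227, 43), (230, 43), (233, 43), (236, 42), (239, 42), (242, 44), (245, 44), (248, 42), (251, 41), (254, 45), (257, 41)]
350 [(140, 7), (143, 8), (146, 10), (149, 13), (152, 86), (155, 249), (158, 244), (161, 240), (164, 243), (167, 243), (170, 244), (173, 146), (176, 17), (179, 17), (182, 20), (185, 18), (188, 30), (191, 36), (194, 46), (197, 46), (200, 47), (203, 44), (206, 19), (209, 28), (212, 44), (215, 54), (218, 53), (221, 52), (224, 54), (227, 54), (230, 52), (233, 58), (236, 66), (239, 58), (242, 80), (245, 59), (248, 94), (251, 97), (254, 41), (257, 44)]
```

Run:
```python
import cv2
for n in("w1","end"):
    g=cv2.imread(f"pics/{n}.png").min(2); print(n,[(r,int(g[r,190])) for r in range(250,312,2)])
print([(r,int(g[r,256])) for r in range(190,320,4)])
print([(c,int(g[225,c])) for c in range(225,292,3)])
```

```text
w1 [(250, 40), (252, 37), (254, 41), (256, 36), (258, 40), (260, 39), (262, 40), (264, 36), (266, 37), (268, 38), (270, 37), (272, 37), (274, 35), (276, 187), (278, 236), (280, 238), (282, 238), (284, 239), (286, 0), (288, 18), (290, 93), (292, 243), (294, 236), (296, 236), (298, 240), (300, 77), (302, 34), (304, 36), (306, 36), (308, 35), (310, 36)]
end [(250, 39), (252, 40), (254, 40), (256, 39), (258, 38), (260, 40), (262, 36), (264, 37), (266, 249), (268, 237), (270, 239), (272, 240), (274, 207), (276, 237), (278, 239), (280, 239), (282, 241), (284, 23), (286, 24), (288, 24), (290, 26), (292, 25), (294, 21), (296, 21), (298, 21), (300, 26), (302, 22), (304, 25), (306, 25), (308, 23), (310, 24)]
[(190, 41), (194, 16), (198, 20), (202, 174), (206, 211), (210, 229), (214, 227), (218, 227), (222, 227), (226, 224), (230, 225), (234, 229), (238, 21), (242, 19), (246, 19), (250, 21), (254, 24), (258, 22), (262, 21), (266, 23), (270, 20), (274, 26), (278, 26), (282, 25), (286, 28), (290, 26), (294, 25), (298, 25), (302, 26), (306, 26), (310, 24), (314, 24), (318, 29)]
[(225, 43), (228, 42), (231, 43), (234, 41), (237, 17), (240, 14), (243, 220), (246, 217), (249, 218), (252, 220), (255, 222), (258, 224), (261, 225), (264, 227), (267, 223), (270, 224), (273, 46), (276, 41), (279, 41), (282, 43), (285, 43), (288, 43), (291, 43)]
```

The 6 mm gap at the seam has closed, and the lever lies flat with its tip at row 202, where it should be when home. I'm handing the job in.

```bash
python3 -c "
from station import *
print(finish_job())"
```

```text
the job is handed in; nothing more can be done
None
```

The case is latched and handed in: the loop is hooked behind the keeper, the lever was pressed home at a steady 14 N (highest reading about 19 N), and the 6 mm lid gap has closed. I aimed to touch only the latch, but I did not check the toys afterwards.

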